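Select the round-keyed filter on the photometer

ROBOT

A 7-joint arm with a two-finger parallel gripper is mounted at the origin on the work surface. World frame = base frame: x ahead of the robot, y to its left, z up, the work surface at z = 0. Lengths are in m, angles in rad, forces in N, time in s.
With the tool pointing down it reaches from about 0.425 to 0.925 m from the base axis. Payload 6.8 kg.
Tool frame: the origin (TCP) lies midway between the tips of the shut fingers; the grasp point (between the pads) lies 19 mm behind it; x points along the fingers, y is the direction in which the jaws open and shut, and the axes are right-handed (so a half turn about x gives the same grasp; the last joint's range is limited). The gripper opens to 85 mm and grips with 20 to 120 N. Pads are 22 mm wide; open, the fingers measure 114 mm over their backs; the gripper's body (76 mm by 85 mm) begins 54 mm behind the grasp point. The pads swing forward as they close: fully open they stand 13 mm farther back than shut.
Start: joints at [1.147, 0.477, 0.022, 1.555, -0.011, 1.109, -0.083], TCP at [0.21, -0.642, 0.231] pointing down, gripper open.
Joint ranges: [-2.96, 2.96], [-0.34, 2.1], [-1.41, 1.46], [0.24, 2.44], [-1.37, 4.51], [0.17, 1.92], [-2.96, 2.96]. Speed limits (rad/s): [2.39, 2.39, 3.14, 3.14, 3.14, 3.14, 3.14].

INTERFACE

Orientations are given as a rotation vector (axis times angle).
In Python, from bench import r gives the robot as it stands.
- The arm moves only by the tool carry_out, never from a script. Its argument "targets" is one flat list of numbers, 7 for each row, row after row: the finger opening in m, from 0 to 0.0854, then the shift along the tool's x, y, z in m, then the turn, a rotation vector about the tool's x, y, z in units of 5 degrees (1.0 is 5 degrees). A call has 1 to 12 rows; each row is the pose to reach, as a shift and turn from the pose measured when the call began, along the tool's axes at that moment; what a row does not reach only later rows make up. A row lasts 1/8 s, in which the tool goes at most 62.5 mm and 10.7 degrees, less where a joint would pass 70% of its speed; a pose out of reach is approached as far as the arm can. A call with a gripper value outside its range is refused whole. The fingers move at their own pace and stop on an object; "squeeze" is the grip in N (left out, the last holds). Time passes only in rows, so rows that repeat a pose let the fingers close. It gives the time, the measured TCP pose, the force and the opening at its end, in the units of the state.
- r.get_obs(): the state, without advancing time (a new reading comes with each control period).
- r.grab_frame(name): name is "side" or "top"; returns the picture (420x560x3 uint8, blue, green, red); there is no depth.
- r.camera_info(name): a dict with "fx", "fy", "cx", "cy" (pixels), "xyz" and "orientation" of the camera in the world. Camera axes: x right, y up, looking along -z (the intrinsics and any distortion apply to the point x, -y, -z); pixel columns grow to the right and rows downward; lengths in m; the calibration is good to about 2 mm. A picture is of the moment at which its call begins. camera_info takes no time and is no camera call.
- r.hand_in(): hands the job in, once; it reports no verdict.
The state is a dict: "clock": time; "joints": joint angles; "qvel": joint speeds; "tau": joint torques, N m; "tcp_pos": TCP position; "orientation": TCP orientation; "contact_force": force on the tool from outside, world axes, zero at the start; "moment": the same for the moment, N m; "grip_width": finger opening in m.
Only numpy, scipy, OpenCV 4.12 (cv2) and the standard library are available. Lean on these libraries where they do the work, as an engineer would, in place of code of your own. Each camera call takes 0.05 s, during which the arm holds its last target. There are 200 camera calls.

TASK

One of the oblong filter keys of the white photometer is latched down. Press the round key in that row of four until it stays down by itself and the latched key pops up; do not press either of the other keys.

Things in the scene. Friction and masses are not known exactly. Their poses are not given: they have to be found in the camera images.
- round_key_top (a point): Centre of the top of the round key: upright black cylinder, 38 mm across, the only round one in the row of four black keys (54 mm pitch, order varies) on a white photometer fixed to the bench. The point moves with the key; up, it is 78 mm above the bench, 20 mm above the deck. No thing within 100 mm rises over 40 mm above it. The black cap at the back of the deck is no key.
- round_key (a joint): The round key, moving straight down. Joint value in m: 0 = standing fully up, 0.010 = fully down. It starts up. It resists with up to about 8 N over the first half of its travel, then snaps down and stays there by itself, 10 mm proud of the deck, while the interlock forces the latched key up.
- latched_key (a joint): The key that is latched down at the start: black oblong key, 52 mm by 26 mm cap (long side from front to back of the instrument), top 20 mm above the photometer's deck when up, 10 mm when down. Joint value in m: 0 = latched down, as at the start; 0.010 = standing fully up. The interlock pushes it up when another key goes down.
- spare_key_a (a joint): A key to be left alone: black oblong key, 52 mm by 26 mm cap (long side from front to back of the instrument), top 20 mm above the photometer's deck when up, 10 mm when down. Joint value in m: 0 = standing fully up, 0.010 = fully down. It starts up.
- spare_key_b (a joint): The other key to be left alone, the same as spare_key_a. Joint value in m: 0 = standing fully up, 0.010 = fully down. It starts up.

How it is judged:
By the outcome, as a careful person would: the job done as asked, in the order asked, and still so for the second after the job is handed in, with the robot touching nothing.
It also fails if it takes over 29 s, if anything falls off the work surface, if the arm or the gripper's body presses on something with over 40 N, if the wrist force passes 120 N, or if a joint passes its speed limit or range.

## Working session

There is one attempt and no reset: what is moved stays moved. The work goes in short steps, Python scripts to look and compute and a tool call to move; the robot and the scene stay as the last step left them, time stands still between calls to the robot, and variables do not carry over. Pictures are saved under pics/ and viewed, about 8 in all and at most 12, crops included, and the job is handed in when it is done.

Besides the shell and the picture viewer there is one more tool, called by a JSON object that holds its "name" and its "arguments", one argument or row to a line. carry_out: Moves the arm, as the interface text tells. Its arguments: {"type":"object","properties":{"targets":{"type":"array","items":{"type":"number"}},"squeeze":{"type":"number"}},"required":["targets"]}

```bash
mkdir -p pics; python3 - <<'E'
from bench import r
import cv2
for n in("top","side"):
    cv2.imwrite(f"pics/{n}0.png",r.grab_frame(n)); print(n,r.camera_info(n))
o=r.get_obs(); print(o)
E
```

```text
top {'fx': 416.77601677190245, 'fy': 416.77601677190245, 'cx': 279.5293705113595, 'cy': 216.22612941757868, 'xyz': array([0.46787105, 0.03950289, 0.71341695]), 'orientation': array([ 0.06296639, -0.06851004, -1.57713289])}
side {'fx': 425.3799831245071, 'fy': 425.3799831245071, 'cx': 282.8111400597488, 'cy': 209.86700025758773, 'xyz': array([0.39175677, 0.57391122, 0.44456445]), 'orientation': array([ 0.2135238 , -1.37852225, -2.57021637])}
{'clock': 0.1, 'joints': array([ 1.14687265,  0.47772561,  0.02234606,  1.55634945, -0.01146101,
        1.10933672, -0.08309247]), 'qvel': array([-0.00130549, -0.00194546, -0.00056104, -0.00413614, -0.00012711,
        0.00053339,  0.00076588]), 'tau': array([ 5.70966076e-03, -5.97758675e+01,  1.61370344e+00, -2.81955743e+01,
        1.27758514e-02,  4.98038411e-03, -1.64829814e-06]), 'tcp_pos': array([ 0.20946109, -0.64110506,  0.23041888]), 'orientation': array([ 2.05112047,  0.32843026, -2.05199851]), 'contact_force': array([-0.69360592, -1.10271244,  0.7960259 ]), 'moment': array([-0.05326162, -0.02505821, -0.00431506]), 'grip_width': 0.0855034570283982}
```

View pics/top0.png

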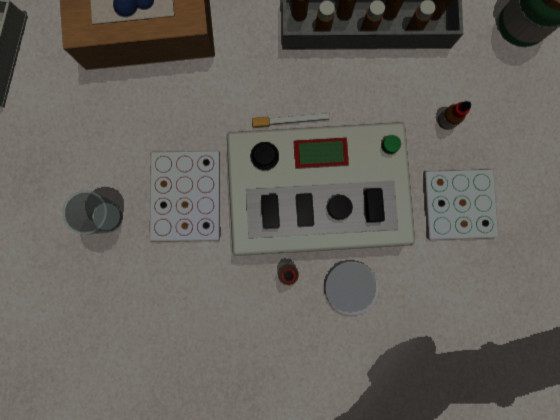

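View pics/side0.png

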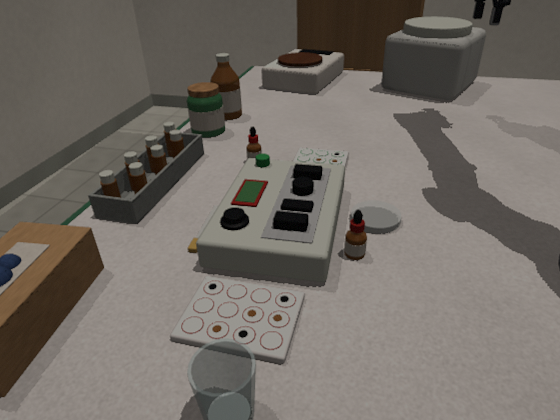

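```bash
cat > h.py <<'E'
from bench import r
import cv2, numpy as np
from scipy.spatial.transform import Rotation as Ro
def ray(n,u,v):
    c=r.camera_info(n); d=Ro.from_rotvec(c["orientation"]).apply([(u-c["cx"])/c["fx"],-(v-c["cy"])/c["fy"],-1]); return c["xyz"],d
def onz(n,u,v,z):
    p,d=ray(n,u,v); return p+d*(z-p[2])/d[2]
def pix(n,P):
    c=r.camera_info(n); q=Ro.from_rotvec(c["orientation"]).inv().apply(np.array(P)-c["xyz"]); return c["cx"]-c["fx"]*q[0]/q[2], c["cy"]+c["fy"]*q[1]/q[2]
E
python3 - <<'E'
from h import *
im=cv2.imread("pics/top0.png"); g=im.max(2)
m=(g<55).astype(np.uint8)*255
for c in cv2.findContours(m[185:235,245:400],cv2.RETR_EXTERNAL,cv2.CHAIN_APPROX_NONE)[0]:
    if cv2.contourArea(c)>60:
        (u,v),(w,h),a=cv2.minAreaRect(c); u+=245;v+=185
        print("top",u,v,w,h,a,onz("top",u,v,.075),onz("top",u,v,.068))
o=r.get_obs(); R=Ro.from_rotvec(o["orientation"]).as_matrix(); print(R.round(3))
a=cv2.resize(im[175:245,240:405],None,fx=4.8,fy=4.8,interpolation=2)
s=cv2.imread("pics/side0.png"); b=cv2.resize(s[155:240,240:350],None,fx=3,fy=3,interpolation=2)
b=cv2.copyMakeBorder(b,0,0,0,a.shape[1]-b.shape[1],0)
cv2.imwrite("pics/c.png",np.vstack([a,b])); print(a.shape)
E
```

```text
top 339.0 206.5 24.748737335205078 24.748737335205078 45.0 [ 0.53575112 -0.05469877  0.075     ] [ 0.53649539 -0.05573166  0.068     ]
top 304.3893928527832 209.34070587158203 32.66082763671875 16.563230514526367 86.18592071533203 [ 0.53173426 -0.00130317  0.075     ] [ 0.5324345 -0.0017506  0.068    ]
top 269.60224533081055 210.54488945007324 35.00627136230469 17.4282283782959 87.1375961303711 [0.53025527 0.0522604  0.075     ] [0.53093929 0.05240028 0.068     ]
top 373.5882568359375 204.8529396057129 34.38960266113281 20.024927139282227 87.27368927001953 [ 0.53792375 -0.10810103  0.075     ] [ 0.53869185 -0.10971945  0.068     ]
[[-0.001  0.311 -0.951]
 [ 0.002 -0.951 -0.311]
 [-1.    -0.002  0.   ]]
(336, 792, 3)
```

View pics/c.png

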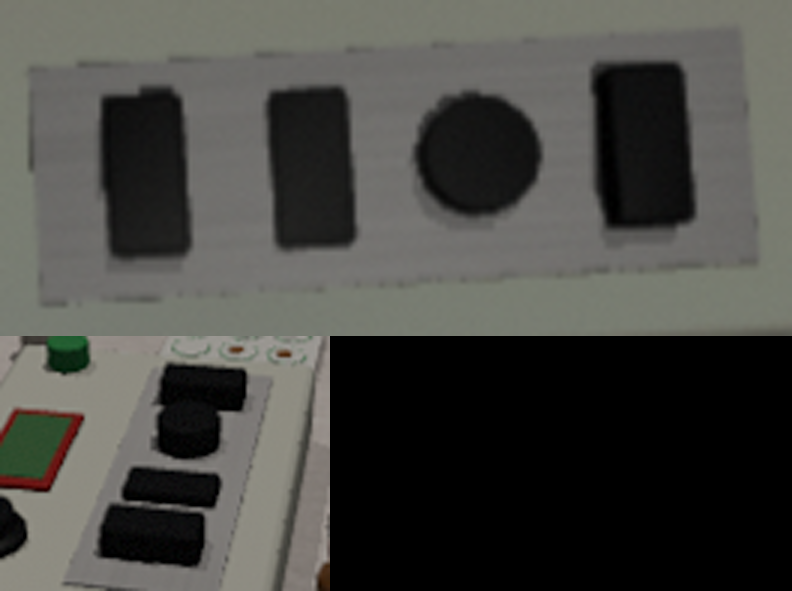

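The round key is third from the left, with its top at about (0.535, -0.056, 0.078). The second key sits low, so it is the latched one. I'll shut the fingers and move over the round key at the current height.

{"name": "carry_out", "arguments": {
  "targets": [0, 0, -0.038, -0.041, 0, 0, 0, 0, 0, -0.076, -0.082, 0, 0, 0, 0, 0, -0.114, -0.123, 0, 0, 0, 0, 0, -0.152, -0.164, 0, 0, 0, 0, 0, -0.19, -0.205, 0, 0, 0, 0, 0, -0.228, -0.246, 0, 0, 0, 0, 0, -0.266, -0.287, 0, 0, 0, 0, 0, -0.304, -0.328, 0, 0, 0, 0, 0, -0.342, -0.369, 0, 0, 0, 0, 0, -0.38, -0.41, 0, 0, 0, 0, 0, -0.418, -0.451, 0, 0, 0, 0, 0, -0.455, -0.492, 0, 0, 0],
  "squeeze": 40
}}

```text
clock: 1.6
tcp_pos: [0.5362, -0.0542, 0.2309]
orientation: [2.051, 0.328, -2.052]
contact_force: [-0.8, -1.1, 0.6]
grip_width: 0.0001
```

{"name": "carry_out", "arguments": {
  "targets": [0, 0.04, 0.0015, 0.0015, 0, 0, 0, 0, 0.08, 0.0015, 0.0015, 0, 0, 0, 0, 0.115, 0.0015, 0.0015, 0, 0, 0, 0, 0.13, 0.0015, 0.0015, 0, 0, 0, 0, 0.13, 0.0015, 0.0015, 0, 0, 0]
}}

```text
clock: 2.22
tcp_pos: [0.5346, -0.056, 0.1004]
orientation: [2.049, 0.329, -2.054]
contact_force: [0.8, -0.0, 0.2]
grip_width: -0.0
```

```bash
python3 - <<'E'
from h import *
o=r.get_obs(); t=o["tcp_pos"]; print(t,o["contact_force"])
s=[]
for n in("top","side"):
    im=r.grab_frame(n); u,v=pix(n,t); k=pix(n,[.535,-.056,.078]); print(n,(u,v),k)
    cv2.drawMarker(im,(round(k[0]),round(k[1])),(0,255,0),0,5,1); cv2.drawMarker(im,(round(u),round(v)),(0,0,255),0,5,1)
    x,y=int(k[0]),int(k[1]); s.append(cv2.resize(im[y-70:y+40,x-65:x+65],None,fx=3,fy=3))
cv2.imwrite("pics/d.png",np.hstack(s))
E
```

```text
[ 0.53462748 -0.05596439  0.10036823] [ 0.78407533 -0.03730576  0.18853801]
top (np.float64(342.3616855663504), np.float64(205.41855688767066)) (np.float64(340.1419358935827), np.float64(206.7721758108129))
side (np.float64(302.0033131565482), np.float64(169.83238728976315)) (np.float64(301.8042314905062), np.float64(181.1938092235319))
```

View pics/d.png

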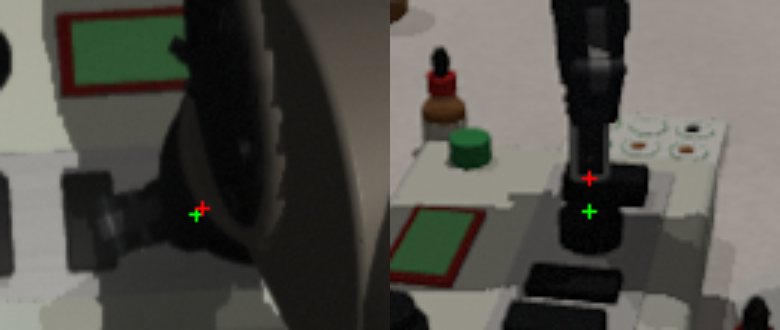

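The side view shows the fingertips right above the round key: tip at (302,170), key top at (302,181). Next I'll press down.

{"name": "carry_out", "arguments": {
  "targets": [0, 0.01, 0, 0, 0, 0, 0, 0, 0.018, 0, 0, 0, 0, 0, 0, 0.022, 0, 0, 0, 0, 0, 0, 0.025, 0, 0, 0, 0, 0, 0, 0.028, 0, 0, 0, 0, 0, 0, 0.03, 0, 0, 0, 0, 0, 0, 0.032, 0, 0, 0, 0, 0, 0, 0.032, 0, 0, 0, 0, 0]
}}

```text
clock: 3.32
tcp_pos: [0.536, -0.0559, 0.0698]
orientation: [2.052, 0.328, -2.051]
contact_force: [0.1, -0.7, 0.2]
grip_width: -0.0001
```

{"name": "carry_out", "arguments": {
  "targets": [0, 0.002, 0, 0, 0, 0, 0, 0, 0.003, 0, 0, 0, 0, 0, 0, 0.004, 0, 0, 0, 0, 0, 0, 0.004, 0, 0, 0, 0, 0]
}}

```text
clock: 3.82
tcp_pos: [0.5366, -0.0559, 0.0679]
orientation: [2.053, 0.327, -2.05]
contact_force: [-6.6, 0.2, 21.7]
grip_width: 0.0
```

At 0.068 m the force rises to 22 N, so the key is at its bottom stop. I'll lift and move clear to check.

{"name": "carry_out", "arguments": {
  "targets": [0, -0.01, 0, 0, 0, 0, 0, 0, -0.05, 0, 0, 0, 0, 0, 0, -0.1, 0, 0, 0, 0, 0, 0, -0.16, 0, 0, 0, 0, 0, 0, -0.16, 0.04, 0.044, 0, 0, 0, 0, -0.16, 0.08, 0.088, 0, 0, 0, 0, -0.16, 0.12, 0.132, 0, 0, 0, 0, -0.16, 0.16, 0.176, 0, 0, 0, 0, -0.16, 0.2, 0.22, 0, 0, 0, 0, -0.16, 0.24, 0.264, 0, 0, 0, 0, -0.16, 0.28, 0.308, 0, 0, 0, 0, -0.16, 0.28, 0.308, 0, 0, 0]
}}

```text
clock: 5.32
tcp_pos: [0.3265, -0.4221, 0.2274]
orientation: [2.056, 0.316, -2.055]
contact_force: [0.5, 0.5, -0.8]
grip_width: -0.0002
```

```bash
python3 - <<'E'
from h import *
o=r.get_obs(); print(o["tcp_pos"],o["contact_force"],o["clock"])
im=r.grab_frame("top"); s=r.grab_frame("side"); s0=cv2.imread("pics/side0.png")
a=cv2.resize(im[175:245,240:405],None,fx=4,fy=4,interpolation=2)
f=lambda s:cv2.resize(s[155:240,240:350],None,fx=3,fy=3,interpolation=2)
b=np.hstack([f(s0),f(s)])
cv2.imwrite("pics/e.png",np.vstack([a,b]))
E
```

```text
[ 0.32654889 -0.42213808  0.22736119] [ 0.49156417  0.54716101 -0.76349934] 5.325
```

View pics/e.png

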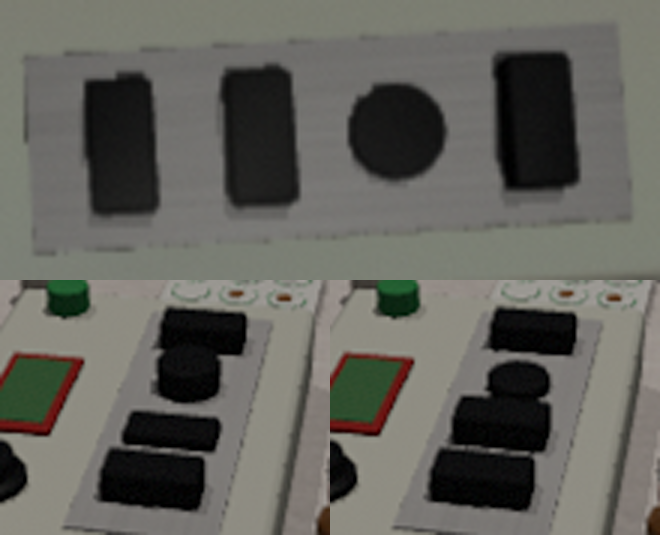

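The picture shows the round key (crop 397,131) low and the formerly latched key (261,136) standing up. The two outer keys have not changed.

```bash
python3 -c "
from bench import r
print(r.hand_in())"
```

```text
the job is handed in; nothing more can be done
None
```

I pressed the round key (third from the left in the top view) straight down with the fingers shut. It now stays down by itself, and the latched key, second from the left, has popped up.

- **Press:** the key reached its bottom stop at about 22 N, with the fingertips at a height of 0.068 m.
- **Last check:** after I backed the arm away, the top and side pictures showed the round key low and the formerly latched key standing up. The two outer keys looked the same as before.
- **Robot:** it was clear of everything, with less than 1 N on any axis, and the clock read about 5.3 s when I handed in. No checks failed or disagreed; handing in gives no verdict.

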